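# Put a polishing lap away: load it, hook the lid shut and clamp it down

### The arm

A 6-joint arm with a two-finger parallel gripper is mounted at the origin on the work surface. World frame = base frame: x ahead of the robot, y to its left, z up, the work surface at z = 0. Lengths are in m, angles in rad, forces in N, time in s.
With the tool pointing down it reaches from about 0.375 to 0.925 m from the base axis. Payload 5.7 kg.
Tool frame: the origin (TCP) lies midway between the tips of the shut fingers; the grasp point (between the pads) lies 19 mm behind it; z points along the fingers, y is the line along which they close (so a half turn about z gives the same grasp; the last joint's range is limited). The gripper opens to 88 mm and grips with 3 to 60 N. Pads are 20 mm wide; open, the fingers measure 115 mm over their backs; the gripper's body (75 mm by 178 mm) begins 61 mm behind the grasp point.
Start: joints at [1.007, 0.359, 1.51, -0, 1.272, -0.115], TCP at [0.26, 0.541, 0.223] pointing down, gripper open.
Joint ranges: [-2.97, 2.97], [-1.01, 2.36], [0.21, 2.38], [-0.96, 4.11], [0.2, 2.71], [-2.98, 2.98]. Speed limits (rad/s): [2.39, 2.39, 3.14, 3.14, 3.14, 3.14].

### API

Orientations are given as a unit quaternion [x, y, z, w].
In Python, from bench import move_ptp, servo_line, goto_joints, move_gripper, sleep, inverse_kinematics, capture, PlanningError, close_job, spot_in, silhouettes, current_clock, current_joint_pos, current_qvel, current_joint_torque, current_position, current_orientation, current_force, current_torque, current_finger_gap, current_grip_force gives the robot as it stands. Calls block until the motion is done:
- move_ptp(position, orientation): joint-space move of the TCP to a pose.
- servo_line(position, orientation=None, rate=0.15, contact_N=None): straight line of the TCP; orientation=None keeps the orientation; rate is the mean speed in m/s. With contact_N (N) it stops when the force on the tool has changed by that much, and returns True; else False.
- goto_joints(angles): joint-space move.
- move_gripper(opening): finger opening in m; the grip force is fixed at half the most; returns when the fingers have stopped.
- sleep(seconds).
- inverse_kinematics(position, orientation): joint angles nearest the present ones, or None.
- capture(name): name is "side" or "top"; returns a dict with "image" (384x512x3 uint8, blue, green, red), "range_z" (384x512 float32, m along the optical axis (not along the pixel's ray), 0 where there is no reading), "intrinsics" (3x3 intrinsics, pixels), "R" (3x3) and "t" (3): a world point X has camera coordinates R X + t. Camera axes: x right, y down, z forward; pixel columns grow to the right and rows downward; lengths in m; the calibration is good to about 2 mm. A picture is of the moment at which its call begins.
A pose or a line that the arm cannot do raises PlanningError and nothing moves.
- close_job(): hands the job in; it is judged then, once.
Trained networks look in the newest picture that a camera, given by its name, has taken for a name from the list of things; names that differ only in an ending like _2 or _b are one class to them, and where a whole thing is asked for, a point or a joint stands for the part that bears it (a point fixed in the world has none). Each returns a list of dicts, best first, with "conf" (0 to 1); they miss things now and then, are a little off and sometimes report something else, mostly with a low value. They report only what shows in the picture. A call takes as long as a camera call. They do not tell look-alikes from the thing itself.
- spot_in(camera, query): "xy" ([column, row] in pixels, amid what is visible of it).
- silhouettes(camera, query): "region" (384x512 bool, what is visible of it) and "xy" ([column, row] in pixels, amid what is visible of it).
Readings, each from a call of its own:
- current_clock(): time.
- current_joint_pos(): joint angles.
- current_qvel(): joint speeds.
- current_joint_torque(): joint torques, N m.
- current_position(): TCP position.
- current_orientation(): TCP orientation.
- current_force(): force on the tool from outside, world axes, zero at the start.
- current_torque(): the same for the moment, N m.
- current_finger_gap(): finger opening in m.
- current_grip_force(): force on a finger pad.
Only numpy, scipy, OpenCV 4.12 (cv2) and the standard library are available. Lean on these libraries where they do the work, as an engineer would, in place of code of your own. Each camera call takes 0.05 s, during which the arm holds its last target. There are 200 camera calls.

### The job

Put the lap away in its grey case: set it flat on the case's floor with its bore over the pin, then close the case with the lid from the sloping rack, its back edge hooked under the steel lip and the lid square and centred on the case. Then swing the clamp arm over and press it down firmly until the front of the lid, which the springy rubber seal holds up, is flush on the rim and stays there. Leave the other things on the bench where they are.

Things in the scene. Friction and masses are not known exactly. Their poses are not given: they have to be found in the camera images.
- lap_case: Open grey steel case fixed to the bench, 182 mm (x) by 180 mm (y). Origin: on the bench under its middle; x points away from the lip (roughly away from the robot), z up. Floor top at z = 8 mm; rim on which the lid lies at z = 65 mm. Inner space x -73..65 mm, y -78..78 mm. Front (+x): a fence, inner face at x = 79 mm, top at z = 79 mm: the lid cannot be laid in flat, it must go under the lip first.
- lip_edge (a point): Middle of the lower edge of the steel lip on the case's back side (case x = -73 mm, y = 0, z = 74 mm). The lip runs along the whole width and overhangs the rim from x = -97 to -73 mm, z = 74 to 80 mm; under it is a slot 9 mm high (z 65..74) and 14 mm deep, ending at a back wall at x = -87 mm.
- seal_top (a point): Middle of the black rubber seal strip on the front rim, flush height (case x = 72 mm, y = 0, z = 65 mm); strip x 68..76 mm, y -65..65 mm. It is sprung: it stands 6 mm above the rim and takes 3 to 6 N to push flush.
- pin_foot (a point): Foot of the upright steel pin in the case, on the case floor (case x = -4 mm, y = 0, z = 8 mm). The pin is 14 mm thick and 42 mm tall, with a tapered tip.
- lap: Dark steel disc 120 mm across and 12 mm thick with a steel hub 44 mm across on top (hub from 12 to 46 mm height), bore 22 mm right through, about 0.4 kg. Starts lying flat on the bench, hub up. Origin: centre of its underside, z up.
- lap_hub (a point): On the lap's axis, 34 mm above its underside: where to grip the hub.
- lid: Flat steel lid, 160 mm (x) by 176 mm (y), 4 mm thick, about 0.3 kg, with a black grip bar on top. Starts on the sloping rack, leaning by 30 degrees: back edge (-x) low, front edge (+x) high, its top facing up and towards the robot. Origin: centre of its underside; x to the front edge, z out of its top.
- lid_handle (a point): Grip point in the lid's grip bar: at x = -5 mm, 28 mm above the underside. The bar is 14 mm thick (x), 84 mm long (y) and rises from 4 to 41 mm above the underside.
- lid_back (a point): Middle of the lid's back edge, at the underside: this edge goes under the lip.
- lid_front (a point): Middle of the lid's front edge, at the underside: this edge is clamped down.
- rack: Fixed aluminium stand with a sloping plate, 160 by 130 mm, on which the lid lies; a stop ledge, rising 10 mm above the plate, holds the lid's low edge. Origin on the bench under its middle.
- clamp (a joint): Clamp arm hinge angle: 0 fully down (arm level, pointing from the hinge to the lip), growing as it opens up; starts open, leaning back, 2.15 to 2.4 rad. It stays where left; takes some 5 N at the grip to move, 9 N at the end against the seal. A rubber foot 39 mm from the hinge, 27 mm below the arm's axis, lands on the lid; with the lid flush the joint reads about 0.03.
- clamp_hinge (a point): Clamp hinge axis, along the case's y (case x = 97 mm, y = 0, z = 95 mm).
- clamp_grip (a point): Middle of the black grip at the end of the clamp arm, 57 mm from the hinge; the grip is 20 mm wide (along the hinge axis), 30 mm long and 18 mm thick.
- grit_jar: Bystander: jar 56 mm across, 75 mm tall. Origin under its centre.
- hub_weight: Bystander: dark stepped steel weight 90 mm across, 52 mm tall. Origin under its centre.
- wrench: Bystander: wrench 170 mm long, lying flat.
- driver: Bystander: screwdriver 180 mm long, lying flat.
- cup: Bystander: white plastic cup 72 mm across, 80 mm tall. Origin under its centre.
- brush: Bystander: brush 200 mm long, lying flat.
Not all that is in view belongs to the job. Leave any brown look-alike of the lid alone.

How it is judged:
By the outcome, as a careful person would: the job done as asked, in the order asked, and still so for the second after the job is handed in, with the robot touching nothing.
It also fails if it takes over 72 s, if anything falls off the work surface, if the arm or the gripper's body presses on something with over 40 N, if the wrist force passes 120 N, or if a joint passes its speed limit or range.

## Working session

There is one attempt and no reset: what is moved stays moved. The work goes in short steps, each a Python script; the robot and the scene stay as the last script left them, time stands still between calls to the robot, and variables do not carry over. Pictures are saved under pics/ and viewed, at most 10 in all, crops included, and the job is handed in when it is done.

```bash
ls; mkdir -p pics; cat > h.py <<'E'
import numpy as np, cv2
from bench import *
from scipy.spatial.transform import Rotation as Rn
def pts(c,mask):
    z=c["range_z"];m=mask&(z>0);v,u=np.nonzero(m);d=z[m];K=c["intrinsics"]
    P=np.c_[(u-K[0,2])/K[0,0]*d,(v-K[1,2])/K[1,1]*d,d]
    return (P-c["t"])@c["R"]
E
python3 - <<'E'
from h import *
print(current_clock(),current_force())
for n in("top","side"):
    c=capture(n);cv2.imwrite(f"pics/{n}0.png",c["image"]);np.savez(f"{n}0.npz",**c)
    print(n,-c["R"].T@c["t"])
    for q in("lap","lid","lid_handle","lap_case","lip_edge","clamp","clamp_grip","rack","pin_foot","lap_hub","seal_top","clamp_hinge"):
        for s in silhouettes(n,q)[:3]:
            P=pts(c,s["region"]); 
            print(n,q,round(s["conf"],2),np.round(s["xy"]),s["region"].sum(),np.round(np.median(P,0),3) if len(P) else 0,[np.round(np.percentile(P,k,axis=0),3).tolist() for k in(2,98)] if len(P) else 0)
E
```

```text
pics
0.0 [-0.58632632 -0.02420106 -0.00438711]
top [0.22503595 0.09009803 1.51012119]
top lap 0.62 [358. 201.] 670 [ 0.498 -0.318  0.013] [[0.449, -0.376, 0.005], [0.551, -0.27, 0.049]]
top lid 0.8 [126. 198.] 1812 [0.493 0.584 0.041] [[0.414, 0.497, 0.034], [0.573, 0.669, 0.048]]
top lid 0.78 [182. 267.] 2033 [0.228 0.361 0.041] [[0.137, 0.27, 0.032], [0.322, 0.452, 0.048]]
top lid 0.77 [196. 205.] 1807 [0.475 0.322 0.077] [[0.404, 0.238, 0.031], [0.544, 0.408, 0.109]]
top lid_handle 0.87 [182. 267.] 2075 [0.229 0.362 0.041] [[0.137, 0.27, 0.004], [0.326, 0.452, 0.048]]
top lid_handle 0.86 [193. 203.] 1801 [0.475 0.322 0.077] [[0.404, 0.238, 0.031], [0.544, 0.407, 0.109]]
top lid_handle 0.77 [127. 199.] 1778 [0.493 0.585 0.041] [[0.415, 0.498, 0.034], [0.57, 0.67, 0.048]]
top lap_case 0.85 [287. 187.] 2626 [ 0.548 -0.043  0.017] [[0.44, -0.139, -0.001], [0.668, 0.046, 0.14]]
top lip_edge 0.7 [287. 185.] 2470 [ 0.548 -0.044  0.02 ] [[0.441, -0.136, 0.003], [0.656, 0.045, 0.14]]
top clamp 0.49 [287. 153.] 119 [ 0.664 -0.026  0.139] [[0.634, -0.051, -0.004], [0.724, -0.015, 0.152]]
top
[... 2553 characters left out ...]
764 0.067 0.017] [[0.69, 0.023, 0.004], [0.85, 0.126, 0.023]]
side pin_foot 0.69 [283. 250.] 5192 [ 0.55  -0.047  0.042] [[0.443, -0.147, 0.005], [0.661, 0.042, 0.137]]
side lap_hub 0.72 [277. 357.] 2219 [ 0.497 -0.332  0.012] [[0.445, -0.378, 0.001], [0.553, -0.27, 0.047]]
side lap_hub 0.32 [388. 275.] 409 [ 0.817 -0.138  0.02 ] [[0.736, -0.164, -0.0], [0.862, -0.089, 0.027]]
side seal_top 0.8 [282. 251.] 5113 [ 0.55  -0.047  0.042] [[0.443, -0.147, 0.006], [0.659, 0.042, 0.137]]
side clamp_hinge 0.94 [284. 250.] 5198 [ 0.55  -0.046  0.042] [[0.442, -0.147, 0.005], [0.666, 0.042, 0.138]]
side clamp_hinge 0.47 [307. 153.] 496 [0.693 0.341 0.054] [[0.662, 0.325, 0.001], [0.727, 0.394, 0.081]]
```

```bash
python3 - <<'E'
import cv2,numpy as np
a=cv2.imread("pics/top0.png");b=cv2.imread("pics/side0.png")
cv2.imwrite("pics/a1.png",cv2.resize(a[110:310,90:400],(800,516),interpolation=cv2.INTER_CUBIC))
cv2.imwrite("pics/b1.png",cv2.resize(b,(800,600)))
E
```

```text
(no output)
```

View pics/a1.png

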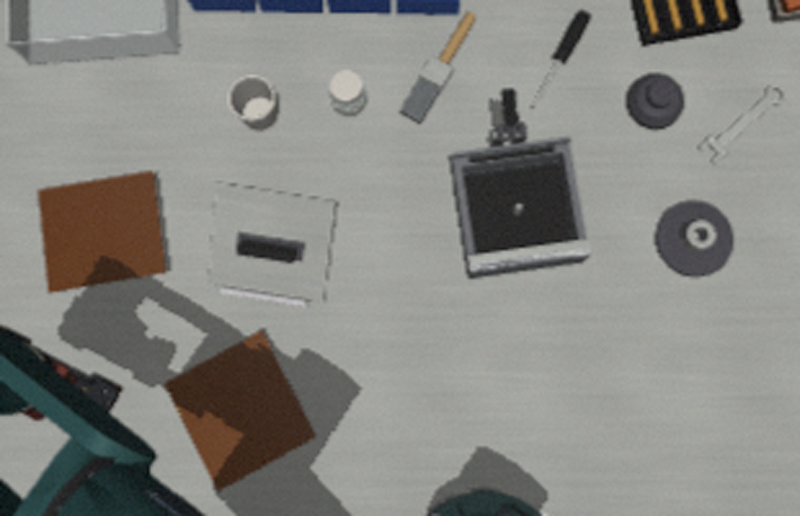

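View pics/b1.png

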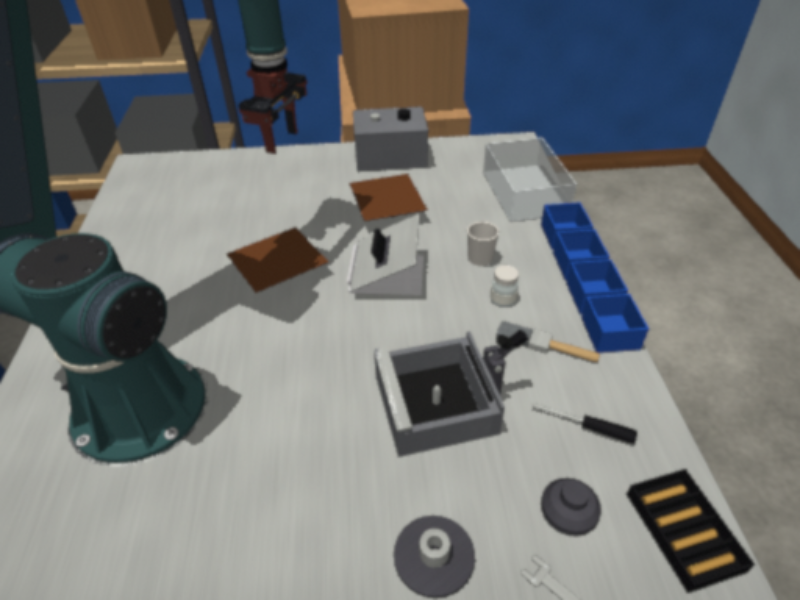

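Top crop: lid on rack at (272,245), case at (518,205) with pin at (518,210), lap at (695,238), clamp at (508,110); the brown sheets at (100,230) and (240,410) are look‑alikes. Side view agrees. Now I'll measure each by point cloud.

```bash
cat > m.py <<'E'
from h import *
from scipy.optimize import least_squares
C={n:dict(np.load(f"{n}0.npz")) for n in("top","side")}
full=np.ones((384,512),bool)
def crop(P,lo,hi): return P[np.all((P>lo)&(P<hi),axis=1)]
for n,c in C.items():
    A=pts(c,full); print("==",n)
    # lap
    L=crop(A,[.4,-.42,.0],[.6,-.22,.06])
    for z0,z1,r in((.042,.05,.022),(.008,.016,.06)):
        Q=L[(L[:,2]>z0)&(L[:,2]<z1)][:,:2]; 
        (cx,cy),rr=cv2.minEnclosingCircle(Q.astype(np.float32)); print("lap",z0,len(Q),cx,cy,rr,Q.mean(0),np.median(L[(L[:,2]>z0)&(L[:,2]<z1),2]))
    B=crop(A,[.4,-.17,-.01],[.72,.08,.2])
    S=B[(B[:,2]>.0765)&(B[:,2]<.083)&(B[:,0]<.52)]
    r=cv2.minAreaRect(S[:,:2].astype(np.float32)); print("lip",len(S),r,S.mean(0))
    d=np.linalg.svd(S[:,:2]-S[:,:2].mean(0))[2][0]; print(" yaw",np.degrees(np.arctan2(-d[0],d[1]))%180)
    F=B[(B[:,2]>.0765)&(B[:,2]<.082)&(B[:,0]>.58)&(B[:,0]<.65)]
    if len(F)>5:
        print("fence",len(F),cv2.minAreaRect(F[:,:2].astype(np.float32)),F.mean(0))
    p=crop(A,[.52,-.08,.03],[.58,-.0,.056]); print("pin",len(p),p.mean(0),p.max(0),p.min(0))
    g=crop(A,[.6,-.08,.1],[.75,.04,.2]); print("clamp",len(g),g.mean(0),g.min(0),g.max(0))
    # lid
    D=crop(A,[.38,.21,.02],[.58,.43,.16])
    best=0
    rng=np.random.default_rng(0)
    for _ in range(400):
        t=D[rng.choice(len(D),3,False)]; nn=np.cross(t[1]-t[0],t[2]-t[0]); l=np.linalg.norm(nn)
        if l<1e-4: continue
        nn/=l; nn*=np.sign(nn[2]); k=np.abs((D-t[0])@nn)<.003
        if k.sum()>best: best=k.sum();K=k
    Q=D[K];m=Q.mean(0);nn=np.linalg.svd(Q-m)[2][2];nn*=np.sign(nn[2]); 
    print("lid plane",best,len(D),m,nn,"tilt",np.degrees(np.arccos(nn[2])),"yaw",np.degrees(np.arctan2(-nn[1],-nn[0])))
    h=(D-m)@nn; H=D[(h>.012)&(h<.05)]
    T=D[(h>.030)&(h<.045)]
    xa=np.array([-nn[0]*nn[2],-nn[1]*nn[2],1-nn[2]**2]);xa/=np.linalg.norm(xa);ya=np.cross(nn,xa)
    uv=np.c_[(Q-m)@xa,(Q-m)@ya].astype(np.float32); r=cv2.minAreaRect(uv); print(" lid rect",r,"ctr",m+xa*r[0][0]+ya*r[0][1])
    tv=np.c_[(T-m)@xa,(T-m)@ya].astype(np.float32); r2=cv2.minAreaRect(tv);print(" bar",len(H),len(T),r2,"hmax",np.percentile(h,99.5), "top ctr",m+xa*r2[0][0]+ya*r2[0][1]+nn*np.median((T-m)@nn))
E
python3 m.py
```

```text
== top
lap 0.042 64 0.49833589792251587 -0.32111719250679016 0.022230736911296844 [ 0.49853906 -0.32039595] 0.04603417445082415
lap 0.008 477 0.4828251004219055 -0.30733630061149597 0.11617477238178253 [ 0.4970899  -0.31739094] 0.012109310766302757
lip 205 ((0.45809245109558105, -0.058640316128730774), (0.024900101125240326, 0.18017828464508057), 8.882620811462402) [ 0.45751799 -0.05729643  0.0799035 ]
 yaw 9.193244866408293
fence 51 ((0.6185160279273987, -0.033387646079063416), (0.01675810106098652, 0.1759001910686493), 7.831902503967285) [ 0.62185719 -0.03235687  0.07886399]
pin 11 [ 0.53728167 -0.04566508  0.04660794] [ 0.54593071 -0.0411449   0.05280011] [ 0.53124627 -0.05015631  0.0364736 ]
clamp 141 [ 0.6538434  -0.02706013  0.12677172] [ 0.62404197 -0.05211533  0.10010271] [ 0.69153713 -0.00619445  0.15621172]
lid plane 1146 1895 [0.47351057 0.32569333 0.07037875] [-0.49046471  0.07926145  0.86784906] tilt 29.790359647086667 yaw -9.179907504448927
 lid rect ((-0.005888737738132477, -0.0031335800886154175), (0.17332260310649872, 0.17610645294189453), 0.7302027940750122) ctr [0.
[... 847 characters left out ...]
04257235] [ 0.54339927 -0.04309953  0.05250912] [ 0.53223064 -0.05428846  0.0300442 ]
clamp 319 [ 0.6553471  -0.03182233  0.12481382] [ 0.6246716  -0.0562457   0.10013383] [ 0.6920372  -0.00704202  0.15132095]
lid plane 1096 1395 [0.47447808 0.31172243 0.07147521] [-0.49000972  0.07164394  0.86876788] tilt 29.684227141915066 yaw -8.318231957474252
 lid rect ((-0.006534084677696228, 0.009752564132213593), (0.18057258427143097, 0.16799494624137878), 89.28995513916016) ctr [0.47027211 0.32219363 0.06823941]
 bar 130 71 ((-0.007626689970493317, 0.00943790003657341), (0.08487214148044586, 0.014354418963193893), 89.43917846679688) hmax 0.03796694801239171 top ctr [0.45192868 0.3245576  0.09847456]
```

```bash
cat >> h.py <<'E'
CY=np.radians(8.87); CO=np.array([.5423,-.0457,0.])
CR=Rn.from_euler("z",CY).as_matrix()
cw=lambda x,y,z:CO+CR@np.array([x,y,z])/1000
LAP=np.array([.4987,-.3217,0])
def down(yaw,s=1):   # tool y along +-y of frame turned by yaw
    return (Rn.from_euler("z",yaw)*Rn.from_matrix(np.c_[[-s,0,0],[0,s,0],[0,0,-1]])).as_quat()
def lidR(yaw,tilt): # columns = lid axes, front up by tilt
    return Rn.from_euler("z",yaw)*Rn.from_euler("y",-tilt)
S=1
def lidtool(R): # tool y = S*lid x, z=-lid z
    M=R.as_matrix(); return Rn.from_matrix(np.c_[np.cross(S*M[:,0],-M[:,2]),S*M[:,0],-M[:,2]]).as_quat()
def lidpose(x,z,tilt,y=0,dyaw=0,up=9): # back-edge (underside) at case x,z ; mm, deg
    R=lidR(CY+np.radians(dyaw),np.radians(tilt)); return cw(x,y,z)+R.apply([.075,0,up/1000]), lidtool(R)
LY=np.radians(-8.8); LRk=lidR(LY,np.radians(29.8)); HND=np.array([.4581,.3242,.0875])
def rackpose(up): return HND+LRk.apply([0,0,-.019+up]), lidtool(LRk)
E
python3 - <<'E'
import h; from h import *
print(Rn.from_quat(current_orientation()).as_matrix().round(2).tolist())
r=lambda a:None if a is None else np.round(a,2).tolist()
for s in(1,-1):
    h.S=s
    print("S",s)
    for p in(rackpose(.1),rackpose(0),lidpose(-68,100,20),lidpose(-78,66,12),lidpose(-84,65,2.3)): print(r(inverse_kinematics(*p)),p[0].round(3))
    for p in(LAP+[0,0,.015],cw(-4,0,123),cw(140,0,110),cw(40,0,110)): print(" d",r(inverse_kinematics(p,down(CY,s))))
E
```

```text
[[-0.9, 0.43, -0.0], [0.43, 0.9, -0.0], [0.0, -0.0, -1.0]]
S 1
[0.84, 0.27, 2.0, -0.71, 0.69, 1.51] [0.418 0.33  0.158]
[0.74, 0.46, 2.03, -0.95, 0.5, 1.71] [0.467 0.323 0.071]
[-0.32, 0.25, 2.02, 0.29, 0.58, -0.7] [ 0.542 -0.046  0.134]
[-0.28, 0.36, 1.96, 0.15, 0.64, -0.54] [ 0.536 -0.047  0.09 ]
[-0.23, 0.43, 1.84, 0.02, 0.84, -0.4] [ 0.533 -0.047  0.077]
 d [-0.69, 0.6, 1.71, -0.0, 0.83, -2.41]
 d [-0.21, 0.39, 1.75, -0.0, 1.0, -1.94]
 d [-0.14, 0.58, 1.44, -0.0, 1.13, -1.86]
 d [-0.19, 0.46, 1.67, -0.0, 1.02, -1.91]
S -1
[0.84, 0.27, 2.0, -0.71, 0.69, -1.63] [0.418 0.33  0.158]
[0.74, 0.46, 2.03, -0.95, 0.5, -1.43] [0.467 0.323 0.071]
[-0.32, 0.25, 2.02, 0.29, 0.58, 2.44] [ 0.542 -0.046  0.134]
[-0.28, 0.36, 1.96, 0.15, 0.64, 2.6] [ 0.536 -0.047  0.09 ]
[-0.23, 0.43, 1.84, 0.02, 0.84, 2.75] [ 0.533 -0.047  0.077]
 d [-0.69, 0.6, 1.71, -0.0, 0.83, 0.73]
 d [-0.21, 0.39, 1.75, -0.0, 1.0, 1.2]
 d [-0.14, 0.58, 1.44, -0.0, 1.13, 1.28]
 d [-0.19, 0.46, 1.67, -0.0, 1.02, 1.23]
```

```bash
cat >> h.py <<'E'
PHI=Rn.from_euler("x",8,degrees=True)
def lidpose(x,z,tilt,y=0,dyaw=0,up=0): # lid back edge at case x,y,z (mm), tilt deg
    R=lidR(CY+np.radians(dyaw),np.radians(tilt)); T=R*PHI
    return cw(x,y,z)+R.apply([.075,0,.028+up])-T.apply([0,0,.019]), lidtool(T)
def rackpose(up): T=LRk*PHI; return HND+LRk.apply([0,0,up])-T.apply([0,0,.019]), lidtool(T)
E
python3 - <<'E'
from h import *
print([np.round(inverse_kinematics(*p),2).tolist() for p in(rackpose(.1),rackpose(0),lidpose(-68,100,20),lidpose(-84,65,2.3))])
q=down(CY,-1)
move_gripper(.088)
move_ptp(LAP+[0,0,.12],q)
servo_line(LAP+[0,0,.0155],rate=.12)
move_gripper(.0); print("gap",current_finger_gap(),current_grip_force(),current_clock())
servo_line(LAP+[0,0,.14],rate=.15)
c=capture("side");cv2.imwrite("pics/lift.png",c["image"]);np.savez("lift.npz",**c)
A=pts(c,np.ones((384,512),bool)); L=A[np.all((A>[.4,-.42,.125])&(A<[.6,-.22,.147]),axis=1)]
print(len(L),cv2.minEnclosingCircle(L[:,:2].astype(np.float32)),np.percentile(L[:,2],[5,50,95]),current_position(),current_clock())
E
```

```text
Traceback (most recent call last):
TypeError: unsupported operand type(s) for *: 'NoneType' and 'float'
```

```bash
python3 - <<'E'
import h; from h import *
for f in(-12,-8,-4,4,8,12):
    h.PHI=Rn.from_euler("x",f,degrees=True)
    print(f,[None if a is None else np.round(a,2).tolist() for a in (inverse_kinematics(*p) for p in(rackpose(.06),rackpose(0),lidpose(-68,100,20),lidpose(-84,65,2.3)))])
E
```

```text
-12 [[0.88, 0.43, 1.88, -0.73, 0.9, 1.58], [0.83, 0.53, 1.88, -0.81, 0.8, 1.64], [-0.15, 0.25, 2.05, -0.23, 0.45, -0.08], [-0.09, 0.43, 1.87, -0.28, 0.77, -0.04]]
-8 [[0.86, 0.4, 1.92, -0.75, 0.81, 1.58], [0.81, 0.5, 1.93, -0.85, 0.7, 1.66], [-0.21, 0.25, 2.04, -0.02, 0.48, -0.32], [-0.13, 0.42, 1.86, -0.17, 0.79, -0.17]]
-4 [[0.83, 0.37, 1.97, -0.77, 0.71, 1.57], [0.78, 0.48, 1.98, -0.89, 0.6, 1.68], [-0.27, 0.25, 2.03, 0.15, 0.52, -0.53], [-0.18, 0.42, 1.85, -0.07, 0.81, -0.29]]
4 [[0.76, 0.32, 2.07, -0.81, 0.5, 1.57], None, [-0.38, 0.27, 2.0, 0.4, 0.64, -0.84], [-0.27, 0.44, 1.82, 0.1, 0.88, -0.5]]
8 [[0.72, 0.3, 2.11, -0.85, 0.39, 1.58], None, [-0.43, 0.28, 1.98, 0.48, 0.71, -0.94], [-0.32, 0.45, 1.81, 0.18, 0.92, -0.59]]
12 [[0.67, 0.29, 2.16, -0.9, 0.28, 1.59], None, [-0.47, 0.31, 1.96, 0.54, 0.79, -1.03], [-0.36, 0.47, 1.79, 0.25, 0.97, -0.66]]
```

```bash
sed -i 's/euler("x",8,/euler("x",-8,/' h.py
python3 - <<'E'
from h import *
q=down(CY,-1)
move_gripper(.088)
move_ptp(LAP+[0,0,.12],q)
servo_line(LAP+[0,0,.0155],rate=.12)
move_gripper(.0); print("gap",current_finger_gap(),current_grip_force(),current_clock())
servo_line(LAP+[0,0,.14],rate=.15)
c=capture("side");cv2.imwrite("pics/lift.png",c["image"]);np.savez("lift.npz",**c)
A=pts(c,np.ones((384,512),bool)); L=A[np.all((A>[.4,-.42,.125])&(A<[.6,-.22,.147]),axis=1)]
print(len(L),cv2.minEnclosingCircle(L[:,:2].astype(np.float32)),np.percentile(L[:,2],[5,50,95]),current_position(),current_clock())
E
```

```text
gap 0.04373759046952699 30.000219577923417 6.45
1088 ((0.49764496088027954, -0.32045888900756836), 0.06012408807873726) [0.12961716 0.13456938 0.13682747] [ 0.49779663 -0.32094803  0.13868355] 7.4833
```

```bash
python3 - <<'E'
from h import *
q=down(CY,-1)
p=cw(-4,0,0)
move_ptp(p+[0,0,.14],q)
e=current_position()-(p+[0,0,.14]); print("err",e)
off=-e; off[2]=0
servo_line(p+off+[0,0,.075],rate=.12)
print(current_force())
hit=servo_line(p+off+[0,0,.0225],rate=.05,contact_N=8); print(hit,current_position()-p,current_force())
E
```

```text
err [ 3.82162838e-04 -1.03839420e-03 -1.95488189e-05]
[ 1.16863139  0.33024719 -3.91709302]
True [-0.00093688  0.00114101  0.02354072] [-0.80010734  0.3578248   5.6904702 ]
```

```bash
python3 - <<'E'
from h import *
q=down(CY,-1)
p=cw(-4,0,0)
move_gripper(.08)
servo_line(p+[0,0,.17],rate=.2)
move_ptp([.5,.12,.25],rackpose(.08)[1]) 
move_gripper(.06)
move_ptp(*rackpose(.08))
for n in("top","side"):
    c=capture(n); A=pts(c,np.ones((384,512),bool))
    B=(A-CO)@CR*1000
    for z0,z1 in((17,23),(49,59)):
        Q=B[(np.abs(B[:,0]+4)<66)&(np.abs(B[:,1])<66)&(B[:,2]>z0)&(B[:,2]<z1)]
        print(n,z0,len(Q),cv2.minEnclosingCircle(Q[:,:2].astype(np.float32)) if len(Q) else 0,np.percentile(Q[:,2],[5,50,95]) if len(Q) else 0)
    cv2.imwrite(f"pics/{n}2.png",cv2.resize(c["image"][100:300,130:430],(750,500)))
print(current_position()-rackpose(.08)[0],current_clock())
E
```

```text
top 17 387 ((4.7940354347229, -2.356590747833252), 69.08939361572266) [17.42347385 20.2113971  22.6301872 ]
top 49 68 ((-4.0406107902526855, 2.903231620788574), 21.105924606323242) [49.97045393 53.77782759 57.82073911]
side 17 762 ((-4.034493923187256, 1.8485528230667114), 60.250789642333984) [17.57633271 19.51117235 21.98002315]
side 49 138 ((-4.291240692138672, 0.8207616209983826), 22.086170196533203) [49.62835996 53.18192387 55.80375786]
[ 0.00076916 -0.00083312  0.00084859] 14.2333
```

View pics/side2.png

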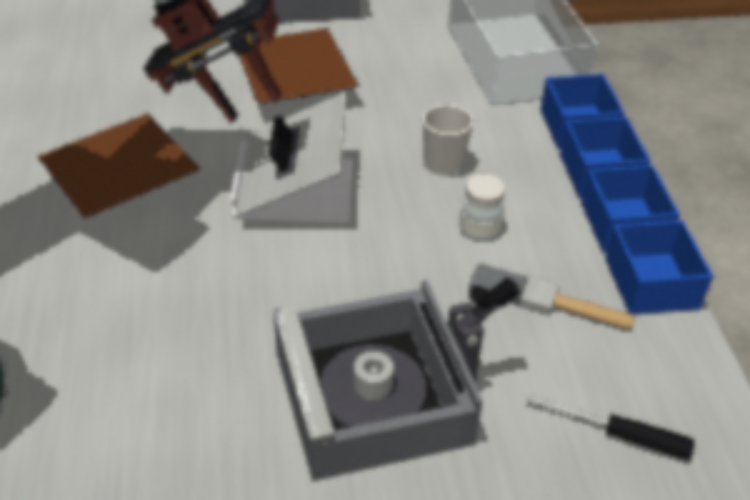

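The lap lies flat over the pin (hub at (373,368), heights 20/54 mm as expected); the gripper hangs above the lid's bar (285,145).

```bash
python3 - <<'E'
from h import *
P,q=rackpose(0)
print(servo_line(P,q,rate=.1,contact_N=10),current_position()-P)
move_gripper(0); print("gap",current_finger_gap(),current_grip_force())
P2,_=rackpose(.09); servo_line(P2,q,rate=.12)
servo_line(P2+[0,0,.06],q,rate=.15)
print(current_finger_gap(),current_force(),current_clock())
move_ptp(*lidpose(-55,135,20))
T0=current_position();Tq=Rn.from_quat(current_orientation())
print("err",T0-lidpose(-55,135,20)[0])
for n in("top","side"):
    c=capture(n);np.savez(f"{n}3.npz",**c);cv2.imwrite(f"pics/{n}3.png",cv2.resize(c["image"][100:300,180:380],(600,600)))
print(current_clock())
E
```

```text
False [2.05846749e-05 9.53761139e-05 2.71915423e-04]
gap 0.013709778149937787 29.99838352203369
0.014221643388504323 [-0.49285239  0.23923905 -3.6998938 ] 17.4083
err [-0.00067955  0.00057222 -0.00074094]
19.0417
```

View pics/side3.png

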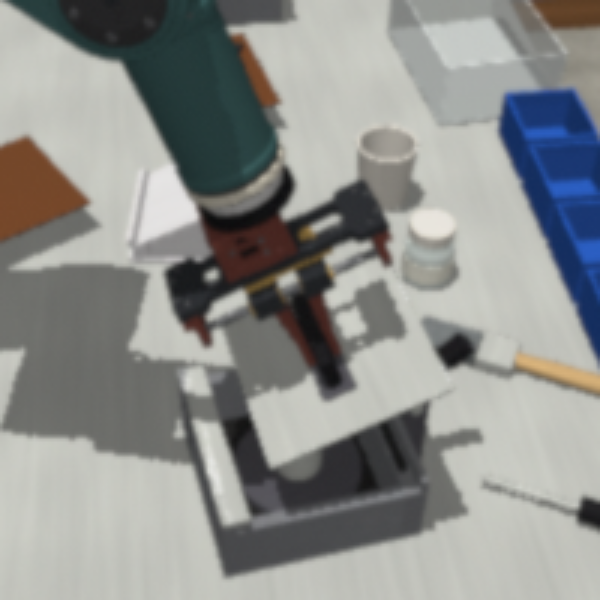

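Lid held level side‑to‑side, about (340,390), front edge high over the fence. I'll measure it in the expected lid frame.

```bash
cat > lm.py <<'E'
from h import *
def lidcheck(c,x,z,tilt,y=0,dyaw=0,band=8):
    R=lidR(CY+np.radians(dyaw),np.radians(tilt)).as_matrix();O=cw(x,y,z)+R@[.08,0,0]
    L=(pts(c,np.ones((384,512),bool))-O)@R*1000
    k=(np.abs(L[:,0])<100)&(np.abs(L[:,1])<105)&(np.abs(L[:,2]-4)<band);Q=L[k]
    for _ in range(3):
        A=np.c_[Q[:,:2],np.ones(len(Q))];co=np.linalg.lstsq(A,Q[:,2],rcond=None)[0];Q=Q[np.abs(A@co-Q[:,2])<1.5]
    print("plane slopes deg",np.degrees(co[:2]).round(2),"z0(4)",co[2].round(2),len(Q))
    # edges: extreme per bin
    for nm,a,b,rng in(("-y",0,1,-1),("+y",0,1,1),("back",1,0,-1),("front",1,0,1)):
        E=[]
        for s in np.arange(-75,75,5):
            w=Q[(Q[:,a]>=s)&(Q[:,a]<s+5)]
            if len(w)>5:
                m=w[np.argmax(rng*w[:,b])];E.append(m[[a,b]])
        E=np.array(E)
        if len(E)>6:
            med=np.median(E[:,1]);G=E[np.abs(E[:,1]-med)<4];f=np.polyfit(G[:,0],G[:,1],1)
            print(nm,len(G),len(E),"at",f[1].round(2),"slope deg",np.degrees(f[0]).round(2))
if __name__=="__main__":
    for n in("top","side"): print(n);lidcheck(dict(np.load(n+"3.npz")),-55,135,20)
E
python3 lm.py
```

```text
top
plane slopes deg [-0.21  0.15] z0(4) 5.29 313
-y 16 21 at -81.91 slope deg -0.25
+y 13 21 at 85.48 slope deg 0.22
back 4 17 at -17.59 slope deg 7.18
front 12 17 at 78.23 slope deg 0.19
side
plane slopes deg [-0.02  0.26] z0(4) 4.54 1961
-y 29 30 at -85.63 slope deg 0.1
+y 19 30 at 75.27 slope deg -0.19
back 29 30 at -78.52 slope deg 0.35
front 25 30 at 78.8 slope deg 0.0
```

```bash
cat > pl.py <<'E'
from h import *
Y=-1.
def go(x,z,t,rate=.04,N=10):
    P,q=lidpose(x,z,t,y=Y); h=servo_line(P,q,rate=rate,contact_N=N)
    e=CR.T@(current_position()-P)*1000; print((x,z,t),h,"err",e.round(2),"F",(CR.T@current_force()).round(1),round(current_clock(),2)); return h
E
python3 - <<'E'
from pl import *
from lm import lidcheck
for w in((-64,90,20,.1),(-65,68,20,.05),(-71,66.5,15,.04),(-77,66.2,12,.03),(-82,66,9,.03)):
    if go(*w): break
for n in("side",):
    c=capture(n);np.savez(f"{n}4.npz",**c);cv2.imwrite(f"pics/{n}4.png",cv2.resize(c["image"][180:300,210:370],(800,600)))
    lidcheck(c,w[0],w[1],w[2],Y)
E
```

```text
(-64, 90, 20) False err [0.49 0.14 0.26] F [ 0.   0.2 -2.8] 19.65
(-65, 68, 20) False err [-0.14  0.02 -0.35] F [ 0.2 -0.3 -2.3] 20.24
(-71, 66.5, 15) False err [ 1.02 -0.04  0.42] F [-0.2  0.3 -3.2] 20.6
(-77, 66.2, 12) False err [0.07 0.09 0.07] F [ 0.9  0.2 -2.8] 20.95
(-82, 66, 9) False err [0.31 0.07 0.06] F [ 0.  -0.4 -3.4] 21.28
plane slopes deg [0.   0.14] z0(4) 5.11 1608
-y 29 29 at -86.25 slope deg -0.93
+y 14 29 at 85.92 slope deg 0.34
back 18 29 at -66.93 slope deg 0.14
front 20 29 at 78.85 slope deg -0.18
```

View pics/side4.png

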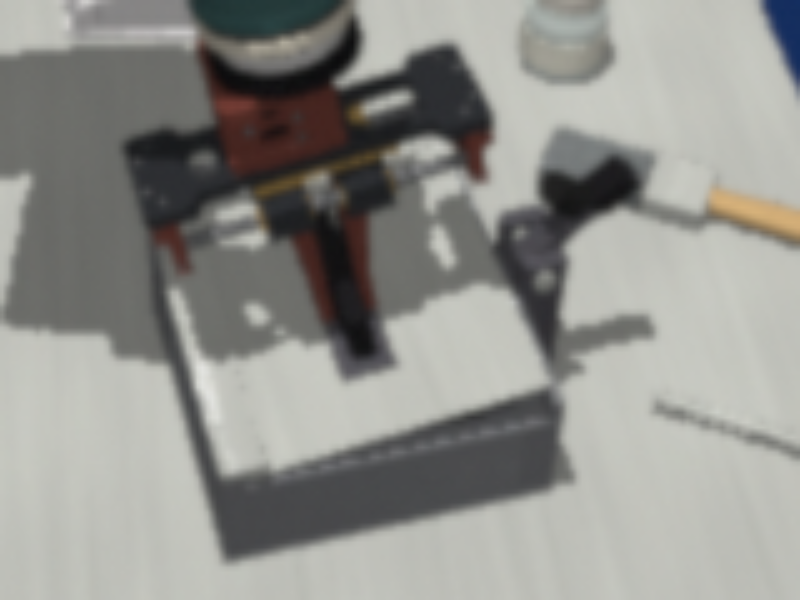

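Back edge lies under the lip at (230,470); front is still up by the fence (550,385). Lowering.

```bash
python3 - <<'E'
from pl import *
from lm import lidcheck
for w in((-83.5,65.5,6,.03,10),(-84,65,3.2,.03,10),(-84,64.7,2.2,.02,8)):
    if go(*w): break
move_gripper(.04)
P=current_position();servo_line(P+[0,0,.09],rate=.15)
move_ptp(cw(100,0,230),down(CY,-1))
move_gripper(0)
for n in("top","side"):
    c=capture(n);np.savez(f"{n}5.npz",**c)
    if n=="side":cv2.imwrite(f"pics/{n}5.png",cv2.resize(c["image"][180:300,210:370],(800,600)))
    print(n);lidcheck(c,-84,65,2.2,0,band=5)
print(current_clock())
E
```

```text
(-83.5, 65.5, 6) False err [0.59 0.01 0.06] F [-0.1  0.5 -3.1] 21.62
(-84, 65, 3.2) False err [ 0.41  0.02 -0.01] F [-0.3 -0.2 -2.7] 21.91
(-84, 64.7, 2.2) False err [0.03 0.03 0.05] F [-0.6 -0.6 -3.6] 22.16
top
plane slopes deg [0.64 5.56] z0(4) -4.54 10
side
plane slopes deg [0.18 0.08] z0(4) 3.79 1809
-y 29 29 at -87.45 slope deg 0.73
+y 25 29 at 85.9 slope deg -0.84
back 23 30 at -65.28 slope deg -0.21
front 18 30 at 83.8 slope deg 0.17
25.6833
```

View pics/side5.png

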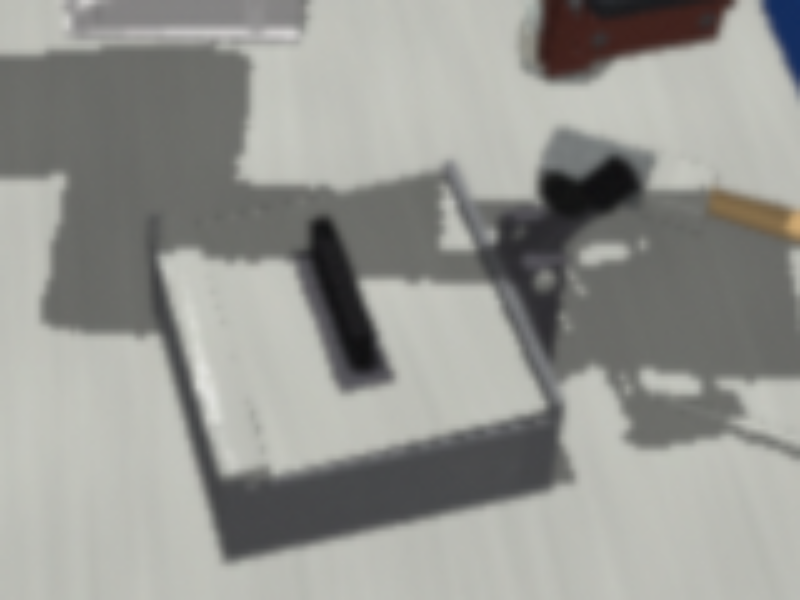

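Lid sits under the lip, square, front resting on the seal; clamp grip at (590,185). Next the clamp push; first its angle.

```bash
cat > cl.py <<'E'
from h import *
def clampcloud(c,zlo=90):
    B=(pts(c,np.ones((384,512),bool))-CO)@CR*1000
    return B[(B[:,0]>20)&(B[:,0]<180)&(np.abs(B[:,1])<16)&(B[:,2]>zlo)&(B[:,2]<172)]
q=down(CY,-1)
def corner(th,r,off=9):
    return cw(97-r*np.cos(th)+off*np.sin(th)+10,0,95+r*np.sin(th)+off*np.cos(th))
E
python3 - <<'E'
from cl import *
g=clampcloud(dict(np.load("side5.npz")),100);print(len(g),g.mean(0),g.min(0),g.max(0))
d=g-[97,0,95];r=np.hypot(d[:,0],d[:,2]);k=r>45;print("theta",np.median(np.arctan2(d[k,2],-d[k,0])),r.max(),g[k][:,1].mean())
print(inverse_kinematics(cw(180,0,128),q),inverse_kinematics(corner(0,62),q),q)
move_ptp(cw(178,0,220),q); servo_line(cw(178,0,128),rate=.15)
print(current_force(),current_clock())
f0=current_force()
for x,z in((150,130),(130,140),(117,145)):
    print(x,servo_line(cw(x,0,z),q,rate=.06,contact_N=25),(CR.T@(current_force()-f0)).round(1))
c=capture("side");np.savez("side6.npz",**c);cv2.imwrite("pics/side6.png",cv2.resize(c["image"][140:300,210:423],(800,600)));print(current_clock())
E
```

```text
272 [116.67618166  -2.65818832 128.28966283] [ 84.73030104 -15.58781327 100.41004565] [150.65422393  15.88730547 150.91438735]
theta 2.2149675907679813 72.54448705961953 -3.268627957268553
[-1.20705306e-01  6.11221656e-01  1.31919556e+00 -4.44089210e-16
  1.21117543e+00  1.29528032e+00] [-1.83402379e-01  4.70126317e-01  1.66253707e+00 -4.44089210e-16
  1.00892927e+00  1.23258324e+00] [0.9970057  0.07732808 0.         0.        ]
[-0.50444508  0.12781725  0.61568515] 26.8583
150 False [15.   2.9  9.3]
130 False [ 7.  -0.4  5.1]
117 False [ 5.8 -1.   3.6]
28.4333
```

View pics/side6.png

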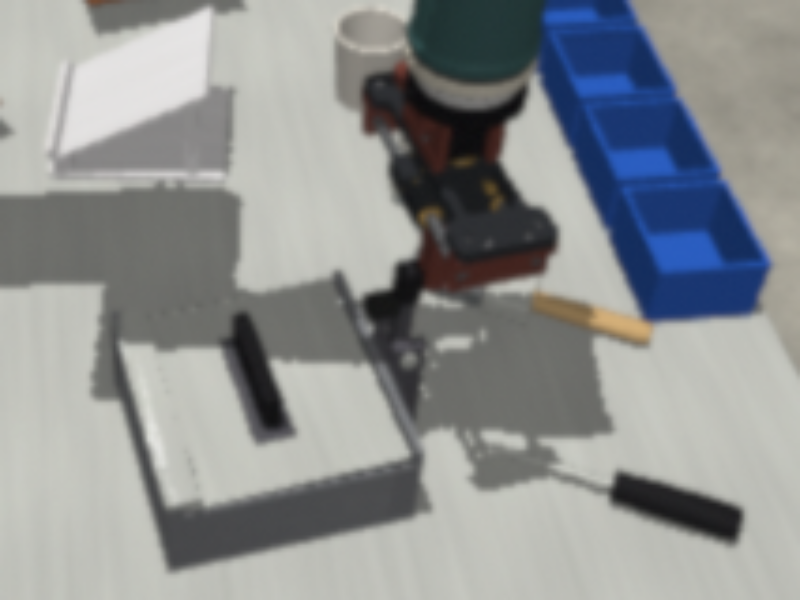

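Clamp arm is upright at (405,290) with the fingers behind it. Following the arc down and pressing.

```bash
python3 - <<'E'
from cl import *
f0=current_force()
for th,r in((1.5,50),(1.25,53),(1.0,56),(.8,58),(.6,60),(.4,62),(.25,62)):
    h=servo_line(corner(th,r),q,rate=.06,contact_N=25);print(th,h,(CR.T@current_force()).round(1))
    if h:break
e=corner(-.08,62); 
h=servo_line(e,q,rate=.02,contact_N=28)
p=CR.T@(current_position()-CO)*1000
print("press",h,p.round(2),(CR.T@current_force()).round(1),"theta~",(p[2]-104)/62)
sleep(.3);print(current_force(),CR.T@(current_position()-CO)*1000)
E
```

```text
1.5 False [6.1 0.4 5.8]
1.25 False [ 2.9 -0.5 -0.2]
1.0 False [ 2.8 -0.4  0.1]
0.8 False [ 3.  -1.1 -0.2]
0.6 False [ 1.4 -0.3  0.9]
0.4 False [0.8 0.5 1.5]
0.25 False [-0.4 -0.2  0.5]
press True [ 45.02   0.15 106.81] [-1.3  1.1  7.2] theta~ 0.04537959852680201
[-1.30097601 -0.447179    7.84758238] [ 44.97352497   0.13752867 106.79699207]
```

```bash
python3 - <<'E'
from cl import *
from lm import lidcheck
for i in range(2):
    p0=CR.T@(current_position()-CO)*1000
    h=servo_line(cw(p0[0],0,p0[2]-4),q,rate=.01,contact_N=25)
    f=current_force();p=CR.T@(current_position()-CO)*1000
    print(h,p.round(2),f.round(1),(p[2]-104)/62)
servo_line(current_position()+[0,0,.08],rate=.15)
move_ptp(cw(0,160,330),q)
for n in("top","side"):
    c=capture(n);np.savez(f"{n}7.npz",**c); print(n);lidcheck(c,-84,65,0,0,band=5)
    g=clampcloud(c,85);g=g[(g[:,0]<75)&(g[:,0]>30)]
    print(len(g),g.min(0),g.max(0));k=(np.abs(g[:,1])<9)&(g[:,2]>95)
    if k.sum()>3:print(np.polyfit(g[k][:,0],g[k][:,2],1),np.median(g[k],0))
    if n=="side":cv2.imwrite(f"pics/{n}7.png",cv2.resize(c["image"][180:300,210:370],(800,600)))
print(current_clock())
E
```

```text
True [ 44.99   0.14 106.82] [-1.3 -0.1  6.9] 0.045554682566536636
True [ 45.01   0.13 106.81] [-1.6  0.6  6.3] 0.04537883760270672
top
plane slopes deg [-0.38 -0.1 ] z0(4) 4.21 389
-y 19 27 at -84.93 slope deg 1.13
+y 7 27 at 39.65 slope deg -1.43
back 7 23 at -60.52 slope deg 0.45
front 8 23 at 77.59 slope deg 1.24
60 [30.61798716 -8.70719929 85.48467661] [ 74.33970862  10.63027073 112.88532654]
[ -0.15221241 112.6478924 ] [ 51.87202072  -0.22953899 104.93693652]
side
plane slopes deg [-0.04  0.1 ] z0(4) 3.68 1675
-y 28 29 at -87.29 slope deg 0.22
+y 27 29 at 84.67 slope deg 0.52
back 21 30 at -65.26 slope deg -0.3
front 23 30 at 81.17 slope deg 0.01
133 [ 30.46418188 -10.97069649  85.73635644] [ 74.96766985   9.95908829 111.10887463]
[ -0.12932995 109.7761125 ] [ 51.27837292  -2.25161026 103.68990889]
34.1
```

View pics/side7.png

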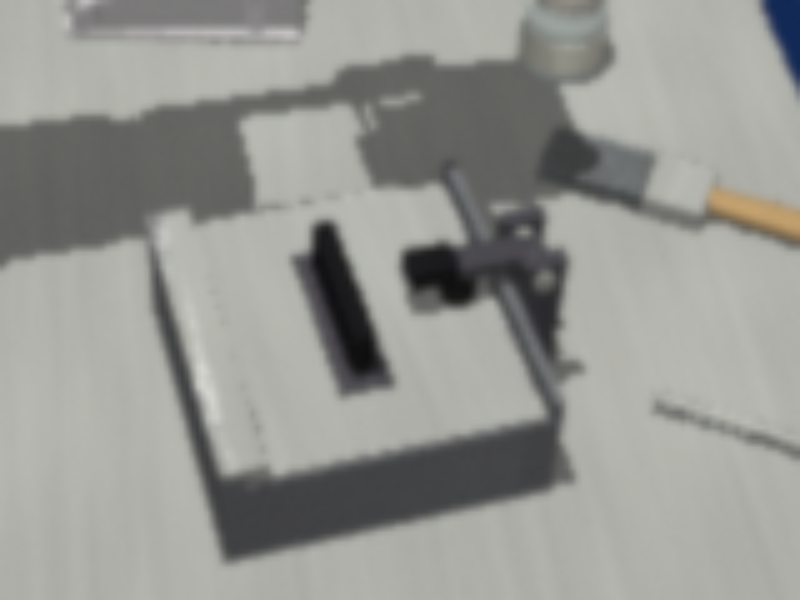

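Clamp arm lies down at (450,270) with its foot on the lid; lid plane is level to 0.04° at flush height. One sustained, force-checked press to be sure it is fully seated.

```bash
python3 - <<'E'
from cl import *
from lm import lidcheck
move_ptp(cw(45,0,170),q); f0=current_force()
servo_line(cw(45,0,112),q,rate=.15)
z=108.5
while z>102.5:
    servo_line(cw(45,0,z),q,rate=.01); sleep(.1)
    f=(current_force()-f0)[2]; print(round(z,1),round(f,1),((CR.T@(current_position()-CO))[2]*1000).round(2))
    if f>22: break
    z-=.5
servo_line(cw(45,0,170),q,rate=.15)
move_ptp(cw(0,160,330),q)
sleep(.5)
c=capture("side");lidcheck(c,-84,65,0,0,band=5);print(current_clock())
capture("top")
E
```

```text
108.5 -0.8 108.53
108.0 0.9 107.98
107.5 -0.6 107.47
107.0 0.5 107.07
106.5 5.5 106.92
106.0 8.5 106.83
105.5 12.2 106.76
105.0 15.5 106.7
104.5 19.1 106.64
104.0 22.7 106.6
plane slopes deg [-0.07  0.11] z0(4) 3.74 1638
-y 28 29 at -87.39 slope deg -0.2
+y 27 29 at 85.48 slope deg -0.12
back 18 30 at -65.31 slope deg 0.02
front 20 30 at 82.04 slope deg 0.04
41.3583
```

Rigid stop under 22 N, lid level and staying; handing in.

```bash
python3 -c "
from bench import *
print(close_job())"
```

```text
the job is handed in; nothing more can be done
None
```

The job is handed in at about 41 s of the 72 s allowed: the lap is flat over the pin, the lid is under the lip and level on the rim (within 0.1° by the side camera), and the clamp is down, solid under a 22 N press. I moved nothing else on the bench.

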